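# Prop open the incubator hood

## Task

The incubator's white hood is standing up almost on its own and must be secured open. Swing the prop rod on the incubator's right side up until its tip is where the hood's socket will come down, then lower the hood by its handle until the socket rests on the tip of the rod and the rod carries it. Do not let the hood drop past the rod, and leave the bottles and the timer alone.

Things in the scene. Friction and masses are not known exactly. Their poses are not given: they have to be found in the camera images.
- prop_pivot (a point): Pivot of the prop rod, 60 mm up on the right side of the incubator (grey box 200 x 200 x 88 mm, fixed, black control panel facing the robot), 70 mm in front of the box's centre, 117.5 mm right of it. Axes are the incubator's: x from its front to its back (away from the robot), y to its left, z up. The rod turns about this y axis.
- prop (a joint): Elevation of the prop rod, rad: 0 = level along the incubator's right side, tip to the back (starts at 0 to 0.15); grows as the tip swings up and over to the front; a stop ends it at 1.05. The socket comes down rightly on the tip at 1.00 (it catches 0.05 either way). The pivot is stiff: the rod stays where it is left; about 2 N at the grip moves it.
- prop_grip (a point): Centre of the rod's grip: a black rubber sleeve 16 mm thick, 54 mm long, along the incubator's y axis, sticking out to the right of the rod, 110 mm from the pivot along the rod and 72 mm to the right of it. Site x runs along the rod to its tip. Being round and parallel to the pivot it can turn in the fingers as the rod swings.
- prop_tip (a point): Centre of the ball tip (12 mm diameter) of the prop rod, a steel rod 8 mm thick; 181 mm from the pivot axis.
- hood_hinge (a point): Middle of the hood's hinge line (along the incubator's y axis), at the back of the incubator's top: 95 mm above the bench, 165 mm behind the rod's pivot. Axes as for prop_pivot. The hood turns about this y axis; at opening q, a point of the hood given as (x, z) when shut lies at (x cos q + z sin q, z cos q - x sin q) from here.
- hood (a joint): Opening of the hood, rad: 0 = shut, grows as the free edge rises; starts at 1.26 to 1.40. Resting rightly on the rod it reads 0.98. Its damped hinge holds it by friction above about 1.20; below that it sinks slowly by its own weight, and without the rod it falls shut. 1 to 3 N at the handle move it.
- hood_handle (a point): Centre of the hood's handle: a steel bar 12 mm thick, 80 mm between its posts, along the incubator's y axis, 33 mm beyond the free edge of the hood (above it, as the hood stands). The hood is a white shell 172 x 200 x 30 mm. When shut the handle is at x = -205, z = +15 mm from hood_hinge. Round, so it can turn in the fingers.
- hood_socket (a point): The spot in the hood's socket where the centre of the rod's tip belongs. The socket is a V-shaped steel saddle, 42 mm wide at its mouth and 32 mm long, on the right side of the hood, open towards the hood's underside. When shut it is at x = -135, z = +10 mm from hood_hinge, in the plane of the rod.
- bottle_100: Bystander: small glass reagent bottle, 56 mm diameter, 105 mm high, right of the incubator; origin under its centre.
- timer: Bystander: small white bench timer, 62 x 66 x 19 mm, near the front edge of the bench at the right; origin under its centre.
- bottle_250: Bystander: glass reagent bottle, 70 mm diameter, 143 mm high, left of the incubator; origin under its centre.

How it is judged:
By the outcome, as a careful person would: the job done as asked, in the order asked, and still so for the second after the job is handed in, with the robot touching nothing.
It also fails if it takes over 54 s, if anything falls off the work surface, if the arm or the gripper's body presses on something with over 40 N, if the wrist force passes 120 N, or if a joint passes its speed limit or range.

## Robot

A 6-joint arm with a two-finger parallel gripper is mounted at the origin on a cart in front of the work surface, level with it; the furniture and walls round the work are solid. World frame = base frame: x ahead of the robot, y to its left, z up, the work surface at z = 0. Lengths are in m, angles in rad, forces in N, time in s.
With the tool pointing down it reaches from about 0.25 to 0.725 m from the base axis. Payload 9.7 kg.
Tool frame: the origin (TCP) lies midway between the tips of the shut fingers; the grasp point (between the pads) lies behind it (arm.tcp_to_grasp is the z of the grasp point in the tool frame, in m); z points along the fingers, y is the direction in which the jaws open and shut (so a half turn about z gives the same grasp; the last joint's range is limited). The gripper opens to 85 mm and grips with 20 to 120 N. Pads are 22 mm wide; open, the fingers measure 114 mm over their backs; the gripper's body (76 mm by 85 mm) begins 54 mm behind the grasp point. The pads swing forward as they close: fully open they stand 13 mm farther back than shut.
Start: joints at [-1.239, 0.087, 0.176, 1.66, 0, 1.571], TCP at [0.179, -0.52, 0.231] pointing down, gripper open.
Joint ranges: [-3.13, 3.13], [-0.85, 1.81], [-1.15, 1.24], [-2.2, 2.28], [-1.44, 1.52], [-3.14, 3.14]. Speed limits (rad/s): [2.22, 2.22, 2.57, 3.14, 3.14, 3.14].

## Interface

Orientations are given as a unit quaternion [x, y, z, w].
In Python, from plant import get_state, eyes, arm gives the robot as it stands.
- The arm moves only by the tool servo_tool, never from a script. Its argument "deltas" is a list of rows, each a list of 7 numbers: the shift along the tool's x, y, z in cm, then the turn, a rotation vector about the tool's x, y, z in rad, then the finger opening in cm, from 0 to 8.54. In form: [[dx, dy, dz, wx, wy, wz, jaw], ...]. A call has exactly 10 rows; each row shifts and turns the commanded pose from where the row before left it, along the tool's axes as they then stand; what a row does not reach is not made up. A row lasts 1/12 s, in which the tool goes at most 41.7 mm and 7.16 degrees, less where a joint would pass 70% of its speed; a pose out of reach is approached as far as the arm can. A call with a gripper value outside its range is refused whole. The fingers move at their own pace and stop on an object; the grip force is fixed at half the most. Time passes only in rows, so rows that do not move let the fingers close, or fill a call up. It gives the time, the measured TCP pose, the force and the opening at its end, in the units of the state.
- get_state(): the state, without advancing time (a new reading comes with each control period).
- eyes.snapshot(name): name is "scene" or "top"; returns (picture, depth): 384x512x3 uint8, red, green, blue; 384x512 float32, m along the optical axis (not along the pixel's ray), 0 where there is no reading.
- eyes.camera_info(name): a dict with "fx", "fy", "cx", "cy" (pixels), "rvec" (rotation vector, rad) and "tvec" (3), from world to camera coordinates, as OpenCV has them. Camera axes: x right, y down, z forward; pixel columns grow to the right and rows downward; lengths in m; the calibration is good to about 2 mm. A picture is of the moment at which its call begins. camera_info takes no time and is no camera call.
- arm.job_done(): hands the job in, once; it reports no verdict.
Trained networks look in the newest picture that a camera, given by its name, has taken for a name from the list of things; names that differ only in an ending like _2 or _b are one class to them, and where a whole thing is asked for, a point or a joint stands for the part that bears it (a point fixed in the world has none). Each returns a list of dicts, best first, with "confidence" (0 to 1); they miss things now and then, are a little off and sometimes report something else, mostly with a low value. They report only what shows in the picture. A call takes as long as a camera call.
- eyes.outline_of(camera, name): "region" (384x512 bool, what is visible of it) and "pixel" ([column, row] in pixels, amid what is visible of it).
The state is a dict: "time": time; "joint_pos": joint angles; "qd": joint speeds; "joint_torque": joint torques, N m; "tcp_pos": TCP position; "tool_rot": TCP orientation; "force": force on the tool from outside, world axes, zero at the start; "wrist_torque": the same for the moment, N m; "opening": finger opening in m.
Only numpy, scipy, OpenCV 4.12 (cv2) and the standard library are available. Lean on these libraries where they do the work, as an engineer would, in place of code of your own. Each camera call takes 0.05 s, during which the arm holds its last target.

## Working session

There is one attempt and no reset: what is moved stays moved. The work goes in short steps, Python scripts to look and compute and a tool call to move; the robot and the scene stay as the last step left them, time stands still between calls to the robot, and variables do not carry over. Pictures are saved under pics/ and viewed, and the job is handed in when it is done.

Besides the shell and the picture viewer there is one more tool, called by a JSON object that holds its "api" and its "payload", one argument or row to a line. servo_tool: Moves the arm, as the interface text tells. Its arguments: {"type":"object","properties":{"deltas":{"type":"array","items":{"type":"array","items":{"type":"number"}}}},"required":["deltas"]}

```bash
ls; mkdir -p pics
python3 - <<'E'
from plant import get_state, eyes, arm
import cv2, numpy as np
s=get_state();print(s); print(arm.tcp_to_grasp)
for n in("scene","top"):
    p,d=eyes.snapshot(n); cv2.imwrite(f"pics/{n}0.png",p[:,:,::-1]); np.save(f"pics/{n}0.npy",d)
    print(n,eyes.camera_info(n))
    for t in("prop","prop_grip","prop_tip","hood_handle","hood_socket","hood","bottle_100","timer","bottle_250"):
        r=eyes.outline_of(n,t)
        print(t,[(x["pixel"],round(float(x["confidence"]),2),int(x["region"].sum())) for x in r[:2]])
E
```

```text
pics
{'time': 0.0, 'joint_pos': array([-1.23899962e+00,  8.74835617e-02,  1.75121915e-01,  1.65979610e+00,
        2.85148387e-05,  1.57079864e+00]), 'qd': array([ 0.00098954, -0.00064849,  0.00069245,  0.00122738,  0.00034071,
       -0.00108913]), 'joint_torque': array([-6.72774986e-04, -5.20387101e+01,  4.64805830e+01,  1.63241528e-02,
       -4.38924280e-05,  2.23547005e-06]), 'tcp_pos': array([ 0.17909094, -0.51978193,  0.23056389]), 'tool_rot': array([ 9.86270365e-01,  1.65137227e-01, -9.83502222e-05, -6.73716892e-04]), 'force': array([ 0.100643  , -0.32459304,  0.03451395]), 'wrist_torque': array([-1.10604029e-02,  8.18033953e-03,  1.06192817e-05]), 'opening': 0.08526333678975602}
-0.0187
scene {'fx': 467.388878922623, 'fy': 467.388878922623, 'cx': 263.31317246979097, 'cy': 197.038281064444, 'rvec': array([ 0.53771124, -2.41853337,  1.54171936]), 'tvec': array([0.4729428 , 0.16370226, 1.27268889])}
prop []
prop_grip []
prop_tip [([270.1, 193.9], 0.65, 52)]
hood_handle [([221.2, 174.1], 0.96, 2926)]
hood_socket [([223.2, 171.4], 0.67, 2793)]
hood [([223.7, 176.9], 0.7, 2867)]
bottle_100 [([319.2, 174.7], 0.88, 402), ([152.5, 242.2], 0.73, 966)]
timer [([332.0, 193.0], 0.69, 205)]
bottle_250 [([319.2, 174.7], 0.88, 402), ([152.5, 242.2], 0.73, 966)]
top {'fx': 458.958390986342, 'fy': 458.958390986342, 'cx': 251.7033674273351, 'cy': 191.08460088895666, 'rvec': array([ 2.18841381, -2.16679965,  0.10794513]), 'tvec': array([0.02468962, 0.52867783, 1.2480091 ])}
prop [([261.0, 191.9], 0.7, 375)]
prop_grip [([259.9, 193.6], 0.73, 264)]
prop_tip [([256.3, 190.9], 0.62, 289)]
hood_handle [([212.6, 161.4], 0.64, 1481)]
hood_socket [([215.5, 193.6], 0.28, 7557)]
hood [([213.6, 162.9], 0.59, 1613)]
bottle_100 [([378.2, 221.0], 0.96, 402), ([117.1, 142.0], 0.94, 809)]
timer [([353.7, 245.6], 0.68, 560)]
bottle_250 [([378.2, 221.0], 0.96, 402), ([117.1, 142.0], 0.94, 809)]
```

Run:
```python
import cv2
for n,(x0,y0,x1,y1) in dict(scene=(110,80,370,275),top=(80,90,400,300)).items():
    a=cv2.imread(f"pics/{n}0.png"); cv2.imwrite(f"pics/{n}0c.png",cv2.resize(a[y0:y1,x0:x1],None,fx=2.5 if n=='top' else 3,fy=2.5 if n=='top' else 3,interpolation=cv2.INTER_CUBIC))
```

```text
(no output)
```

View pics/scene0.png

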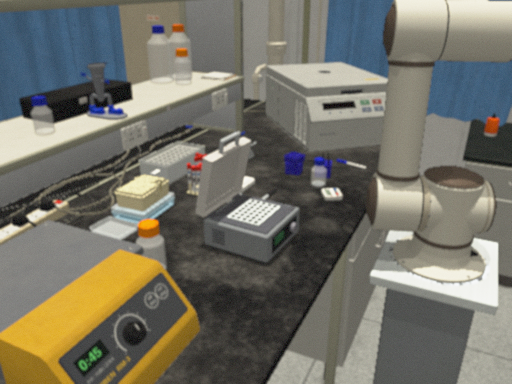

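View pics/scene0c.png

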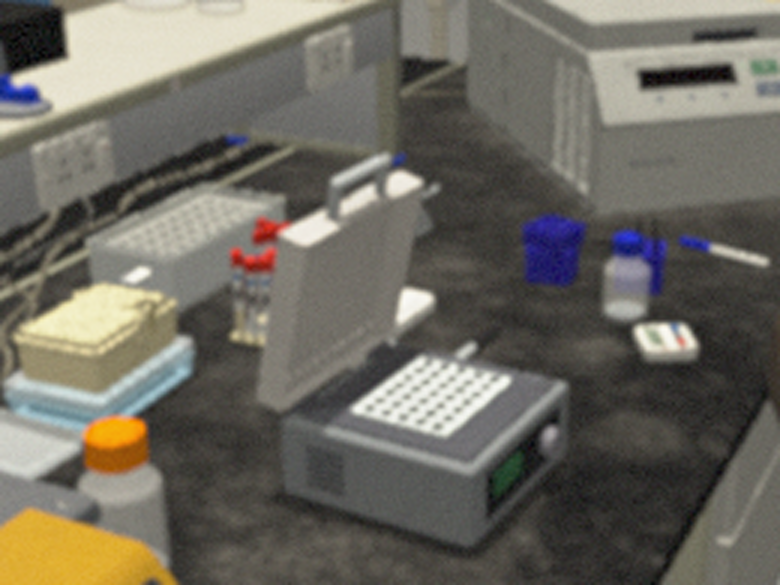

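View pics/top0c.png

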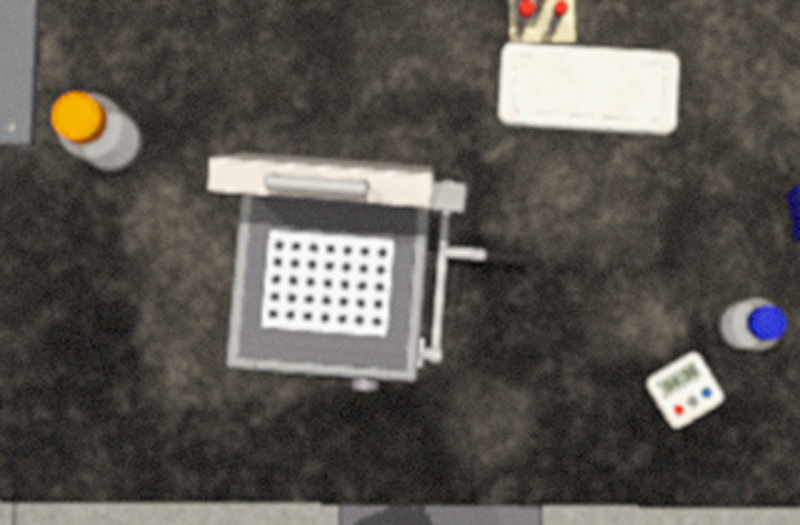

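```bash
cat > h.py <<'E'
import cv2, numpy as np
from plant import get_state, eyes, arm
from scipy.spatial.transform import Rotation as R
def cam(n):
    c=eyes.camera_info(n); return c,R.from_rotvec(c["rvec"]).as_matrix(),c["tvec"]
def cloud(n,d):
    c,Rm,t=cam(n); v,u=np.indices(d.shape)
    P=np.stack([(u-c["cx"])/c["fx"]*d,(v-c["cy"])/c["fy"]*d,d],-1)
    W=(P-t)@Rm; W[d<=0]=np.nan; return W
def proj(n,X):
    c,Rm,t=cam(n); P=np.atleast_2d(X)@Rm.T+t
    return np.c_[P[:,0]/P[:,2]*c["fx"]+c["cx"],P[:,1]/P[:,2]*c["fy"]+c["cy"]]
def ray(n,uv,z):
    c,Rm,t=cam(n); d=Rm.T@np.array([(uv[0]-c["cx"])/c["fx"],(uv[1]-c["cy"])/c["fy"],1]); o=-Rm.T@t
    return o+d*(z-o[2])/d[2]
E
python3 - <<'E'
from h import *
d=np.load("pics/top0.npy"); W=cloud("top",d)
z=W[...,2]
print("bench",np.nanmedian(z[250:280,150:300]))
m=(abs(z-0.088)<0.006); m[:,:160]=0;m[:,262:]=0;m[:150]=0;m[250:]=0
xy=W[m][:,:2]; print(m.sum())
r=cv2.minAreaRect((xy*1000).astype(np.float32)); print(r, cv2.boxPoints(r))
cv2.imwrite("pics/m.png",m.astype(np.uint8)*255)
# front & side edges by line fitting
for p in [(228,365),(413,380),(247,195),(430,195)]:
    uv=(80+p[0]/2.5-.3,90+p[1]/2.5-.3); print(p,ray("top",uv,0.088))
for p in [(265,187),(316,186),(368,190),(450,197),(440,345),(443,255),(484,254),(505,257),(520,261),(755,325)]:
    u,v=int(round(80+p[0]/2.5)),int(round(90+p[1]/2.5)); print(p,np.nanmedian(W[v-1:v+2,u-1:u+2].reshape(-1,3),0).round(4), np.nanmax(z[v-2:v+3,u-2:u+3]).round(4))
E
```

```text
bench -1.8823822205731348e-05
3406
((486.0779113769531, 137.88265991210938), (199.95947265625, 184.48326110839844), 86.22048950195312) [[387.44653   44.20066 ]
 [571.5285    32.040077]
 [584.7093   231.56467 ]
 [400.62732  243.72525 ]]
(228, 365) [0.403616   0.23978255 0.088     ]
(413, 380) [0.3898958  0.04681599 0.088     ]
(247, 195) [0.58257    0.22433236 0.088     ]
(430, 195) [0.58463132 0.03096166 0.088     ]
(265, 187) [0.5614 0.1802 0.2662] 0.307
(316, 186) [0.5605 0.1317 0.3044] 0.308
(368, 190) [0.5598 0.0873 0.2752] 0.3033
(450, 197) [0.5595 0.0128 0.2432] 0.2511
(440, 345) [0.4268 0.0167 0.0019] 0.0682
(443, 255) [0.522  0.0161 0.07  ] 0.0748
(484, 254) [ 0.5219 -0.0291  0.0754] 0.0774
(505, 257) [ 0.5191 -0.0504  0.0746] 0.0782
(520, 261) [ 0.5168 -0.0662  0.0753] 0.0786
(755, 325) [ 0.4493 -0.3073  0.1044] 0.1087
```

View pics/m.png

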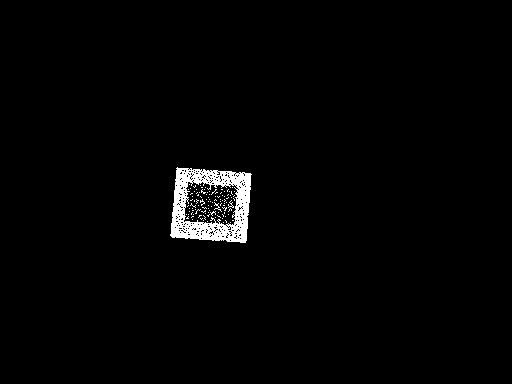

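```bash
cat >> h.py <<'E'
bx=np.array([.99782,-.0659,0]); by=np.array([.0659,.99782,0]); bz=np.array([0,0,1.])
PIV=np.array([.4163,.0248,.060]); HNG=PIV+.165*bx+.1175*by; HNG[2]=.095
def grip(q,lat=.072): return PIV+.110*np.cos(q)*bx-lat*by+.110*np.sin(q)*bz
def tip(q): return PIV+.181*np.cos(q)*bx+.181*np.sin(q)*bz
def hpt(q,x,z,y=0): return HNG+(x*np.cos(q)+z*np.sin(q))*bx+(z*np.cos(q)-x*np.sin(q))*bz+y*by
def handle(q): return hpt(q,-.205,.015)
def socket(q): return hpt(q,-.135,.010,-.1175)
def tool(tilt): # tilt>0: body leans to robot (fingers point fwd-down)
    z=-np.cos(tilt)*bz+np.sin(tilt)*bx; x=by; return np.c_[x,np.cross(z,x),z]
def plan(grasp,tilt,n,off=None,cur=None):
    """rows: constant body step from present pose to grasp point at given place"""
    g=arm.tcp_to_grasp if off is None else off
    Rt=tool(tilt); pt=np.asarray(grasp)-Rt[:,2]*g
    if cur is None:
        s=get_state(); Rc=R.from_quat(s["tool_rot"]).as_matrix(); pc=s["tcp_pos"]
    else: Rc,pc=cur
    w=R.from_matrix(Rc.T@Rt).as_rotvec()/n; p=Rc.T@(pt-pc)
    S=sum(R.from_rotvec(w*k).as_matrix() for k in range(n)); d=np.linalg.solve(S,p)
    print("row x%d:"%n,(d*100).round(3).tolist(),w.round(4).tolist(), "tgt tcp",pt.round(4)); return Rt,pt
E
python3 - <<'E'
from h import *
W=cloud("top",np.load("pics/top0.npy")).reshape(-1,3)
W=W[~np.isnan(W).any(1)]
L=np.c_[(W-PIV)@bx,(W-PIV)@by,W[:,2]]
def sel(x0,x1,y0,y1,z0,z1):
    m=(L[:,0]>x0)&(L[:,0]<x1)&(L[:,1]>y0)&(L[:,1]<y1)&(L[:,2]>z0)&(L[:,2]<z1); return L[m]
a=sel(.08,.14,-.11,-.02,.055,.1)
for y0 in np.arange(-.11,-.02,.01):
    b=a[(a[:,1]>y0)&(a[:,1]<y0+.01)]
    if len(b): print("grip",y0.round(3),len(b),b.mean(0).round(4),b.max(0).round(4))
a=sel(.0,.2,-.01,.01,.055,.1)
for x0 in np.arange(.0,.2,.02):
    b=a[(a[:,0]>x0)&(a[:,0]<x0+.02)]
    if len(b): print("rod",x0.round(3),len(b),b.mean(0).round(4),np.percentile(b[:,2],80).round(4))
a=sel(.1,.2,.03,.2,.285,.33); print("handle",len(a),a.mean(0),a.min(0),a.max(0), np.percentile(a[:,2],[50,90]))
for q in(1.26,1.3,1.34,1.38,1.4):
    h=handle(q)-PIV; print(q,h@bx,h[2]+.06)
plan(grip(.08)+[0,0,.13],.3,20)
E
```

```text
grip -0.1 19 [ 0.1085 -0.0944  0.0732] [ 0.1157 -0.0901  0.0792]
grip -0.09 22 [ 0.1099 -0.0852  0.0738] [ 0.1178 -0.0811  0.0786]
grip -0.08 24 [ 0.1099 -0.0749  0.0729] [ 0.1172 -0.0703  0.078 ]
grip -0.07 22 [ 0.1087 -0.0647  0.0726] [ 0.1163 -0.0603  0.0782]
grip -0.06 21 [ 0.1088 -0.0553  0.0717] [ 0.1155 -0.05    0.0771]
grip -0.05 18 [ 0.1111 -0.0461  0.0716] [ 0.1179 -0.0415  0.0774]
grip -0.04 16 [ 0.1098 -0.0349  0.0705] [ 0.1141 -0.0307  0.0742]
grip -0.03 16 [ 0.1089 -0.0243  0.0708] [ 0.1133 -0.0201  0.0761]
rod 0.0 28 [0.0081 0.0008 0.0656] 0.0679
rod 0.02 24 [0.0297 0.0005 0.0642] 0.0662
rod 0.04 21 [ 0.0497 -0.0007  0.0667] 0.0688
rod 0.06 24 [0.0697 0.0002 0.0673] 0.0689
rod 0.08 21 [ 0.0898 -0.0003  0.0689] 0.0711
rod 0.1 35 [ 0.1098 -0.0021  0.0703] 0.0723
rod 0.12 21 [1.299e-01 1.000e-04 7.160e-02] 0.0745
rod 0.14 23 [0.1485 0.002  0.067 ] 0.072
rod 0.18 5 [0.184  0.0004 0.075 ] 0.0779
handle 228 [0.13753006 0.11655295 0.30312429] [0.13179849 0.0711349  0.2900907 ] [0.14410456 0.16188731 0.30883682] [0.30327206 0.3063832 ]
1.26 0.11658743882034371 0.29476577365173007
1.3 0.12461456298785144 0.2965419104398933
1.34 0.1327062919563896 0.2979956231646673
1.38 0.14084968068575193 0.29912458619580123
1.4 0.14493667896841803 0.2995667017911379
row x20: [3.055, -0.173, 0.324] [-0.0132, 0.0088, -0.0582] tgt tcp [ 0.5265 -0.0546  0.1809]
```

{"api": "servo_tool", "payload": {
  "deltas": [
    [3.05,-0.17,0.32,-0.013,0.009,-0.058,5],
    [3.05,-0.17,0.32,-0.013,0.009,-0.058,5],
    [3.05,-0.17,0.32,-0.013,0.009,-0.058,5],
    [3.05,-0.17,0.32,-0.013,0.009,-0.058,5],
    [3.05,-0.17,0.32,-0.013,0.009,-0.058,5],
    [3.05,-0.17,0.32,-0.013,0.009,-0.058,5],
    [3.05,-0.17,0.32,-0.013,0.009,-0.058,5],
    [3.05,-0.17,0.32,-0.013,0.009,-0.058,5],
    [3.05,-0.17,0.32,-0.013,0.009,-0.058,5],
    [3.05,-0.17,0.32,-0.013,0.009,-0.058,5]
  ]
}}

```text
time: 1.83
tcp_pos: [0.4219, -0.3377, 0.207]
tool_rot: [0.894, 0.441, 0.055, 0.056]
force: [-0.1, 0.6, 0.3]
opening: 0.0495
```

Run:
```python
from h import *
s=get_state(); print(s["tcp_pos"],R.from_quat(s["tool_rot"]).as_matrix().round(3))
plan(grip(.065,.075)+[0,0,.11],.3,10)
```

```text
[ 0.42187452 -0.3376643   0.20695565] [[ 0.606  0.782  0.147]
 [ 0.794 -0.605 -0.052]
 [ 0.048  0.148 -0.988]]
row x10: [3.009, -0.216, 0.546] [-0.0132, 0.0085, -0.0581] tgt tcp [ 0.5264 -0.0576  0.1593]
```

{"api": "servo_tool", "payload": {
  "deltas": [
    [3.0,-0.22,0.5,-0.013,0.0085,-0.058,5],
    [3.0,-0.22,0.5,-0.013,0.0085,-0.058,5],
    [3.0,-0.22,0.5,-0.013,0.0085,-0.058,5],
    [3.0,-0.22,0.5,-0.013,0.0085,-0.058,5],
    [3.0,-0.22,0.5,-0.013,0.0085,-0.058,5],
    [3.0,-0.22,0.5,-0.013,0.0085,-0.058,5],
    [3.0,-0.22,0.5,-0.013,0.0085,-0.058,5],
    [3.0,-0.22,0.5,-0.013,0.0085,-0.058,5],
    [3.0,-0.22,0.5,-0.013,0.0085,-0.058,5],
    [3.0,-0.22,0.5,-0.013,0.0085,-0.058,5]
  ]
}}

```text
time: 2.67
tcp_pos: [0.5249, -0.058, 0.1639]
tool_rot: [0.722, 0.675, 0.102, 0.108]
force: [0.2, 0.0, -0.2]
opening: 0.0503
```

Run:
```python
from h import *
s=get_state(); print(s["joint_pos"])
plan(grip(.065,.075),.3,9)
for n in("scene","top"):
    p,d=eyes.snapshot(n); 
    x0,y0,x1,y1=(110,80,370,275) if n=="scene" else (80,90,400,300)
    cv2.imwrite(f"pics/{n}1.png",cv2.resize(p[y0:y1,x0:x1,::-1],None,fx=2.5,fy=2.5,interpolation=cv2.INTER_CUBIC))
```

```text
[-0.11897059 -0.2843455  -0.33264232  1.22471509  0.01637869  1.52170082]
row x9: [0.005, -0.359, 1.222] [-0.0002, -0.0001, -0.0002] tgt tcp [ 0.5264 -0.0576  0.0493]
```

View pics/scene1.png

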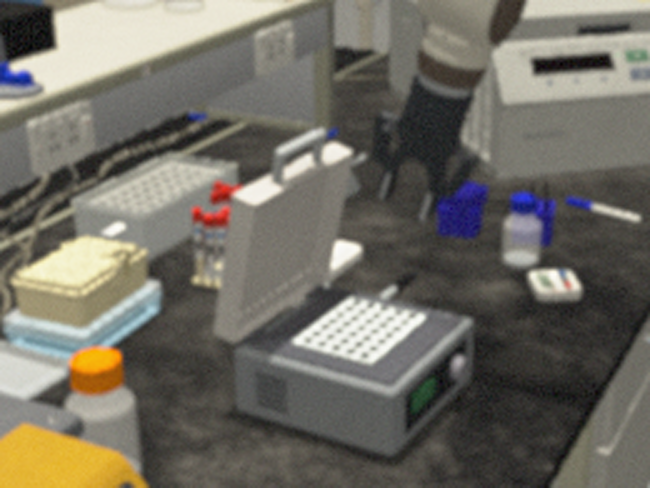

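View pics/top1.png

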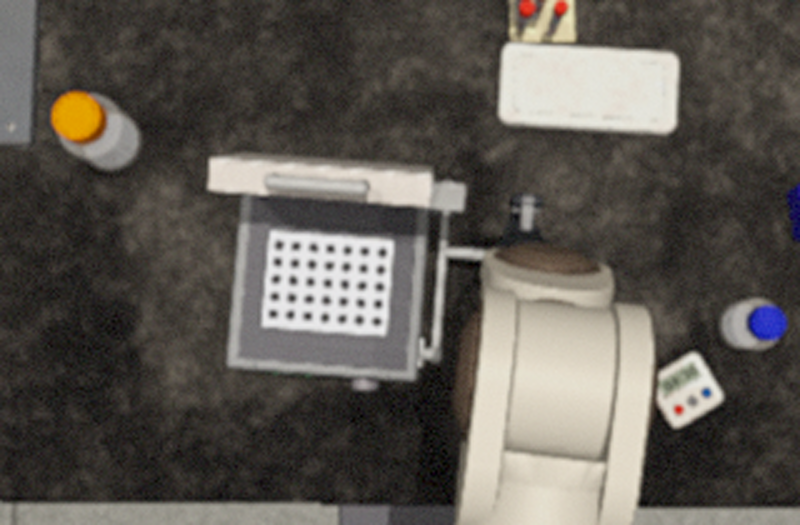

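{"api": "servo_tool", "payload": {
  "deltas": [
    [0,-0.36,1.22,0,0,0,5],
    [0,-0.36,1.22,0,0,0,5],
    [0,-0.36,1.22,0,0,0,5],
    [0,-0.36,1.22,0,0,0,5],
    [0,-0.36,1.22,0,0,0,5],
    [0,-0.36,1.22,0,0,0,5],
    [0,-0.36,1.22,0,0,0,5],
    [0,-0.36,1.22,0,0,0,5],
    [0,0,0,0,0,0,5],
    [0,0,0,0,0,0,5]
  ]
}}

```text
time: 3.6
tcp_pos: [0.5247, -0.0601, 0.0606]
tool_rot: [0.724, 0.674, 0.101, 0.107]
force: [-0.7, 0.3, -0.2]
opening: 0.0501
```

Run:
```python
from h import *
plan(grip(.065,.075),.3,4)
```

```text
row x4: [0.065, -0.047, 0.281] [-0.0014, 0.0, -0.0015] tgt tcp [ 0.5264 -0.0576  0.0493]
```

{"api": "servo_tool", "payload": {
  "deltas": [
    [0.06,-0.05,0.28,0,0,0,5],
    [0.06,-0.05,0.28,0,0,0,5],
    [0.06,-0.05,0.28,0,0,0,5],
    [0.06,-0.05,0.28,0,0,0,5],
    [0,0,0,0,0,0,3],
    [0,0,0,0,0,0,3],
    [0,0,0,0,0,0,3],
    [0,0,0,0,0,0,2.4],
    [0,0,0,0,0,0,2.4],
    [0,0,0,0,0,0,2.4]
  ]
}}

```text
time: 4.43
tcp_pos: [0.5273, -0.0571, 0.051]
tool_rot: [0.723, 0.674, 0.102, 0.108]
force: [0.5, 0.6, 0.1]
opening: 0.0241
```

Run:
```python
from h import *
s=get_state(); print(s["tcp_pos"],s["force"])
plan(grip(.065,.075),.3,1)
```

```text
[ 0.52732242 -0.05708762  0.0510374 ] [0.47842018 0.59336649 0.12477745]
row x1: [-0.061, -0.136, 0.142] [-0.0026, -0.0004, -0.0044] tgt tcp [ 0.5264 -0.0576  0.0493]
```

{"api": "servo_tool", "payload": {
  "deltas": [
    [-0.05,-0.1,0.14,0,0,0,2.4],
    [0,0,0,0,0,0,2.0],
    [0,0,0,0,0,0,1.5],
    [0,0,0,0,0,0,1.2],
    [0,0,0,0,0,0,1.0],
    [0,0,0,0,0,0,1.0],
    [0,0,0,0,0,0,1.0],
    [0,0,0,0,0,0,1.0],
    [0,0,0,0,0,0,1.0],
    [0,0,0,0,0,0,1.0]
  ]
}}

```text
time: 5.27
tcp_pos: [0.5276, -0.0577, 0.0499]
tool_rot: [0.723, 0.674, 0.102, 0.109]
force: [4.3, -1.0, -1.1]
opening: 0.0142
```

Run:
```python
from h import *
s=get_state(); Rc=R.from_quat(s["tool_rot"]).as_matrix(); g=s["tcp_pos"]+Rc[:,2]*arm.tcp_to_grasp
l=g-PIV; print(l@bx,l@by,l[2],s["force"])
# arc plan: keep tilt .3 ; relative to grasp now
q0=np.arctan2(l[2],l@bx); print("q0",q0,np.hypot(l[2],l@bx))
Rt=tool(.3)
n=18
qs=np.linspace(q0,1.0,n+1)
P=np.array([grip(q) for q in qs]); print(((np.diff(P,axis=0)@Rc)*100).round(2).tolist())
```

```text
0.11095025686435302 -0.07500974069903049 0.007754566164557886 [ 4.32928109 -1.04182332 -1.07408996]
q0 0.06977880380427778 0.11122091887170515
[[0.0, 0.11, -0.56], [0.0, 0.09, -0.56], [0.0, 0.06, -0.57], [0.0, 0.03, -0.57], [0.0, -0.0, -0.57], [-0.0, -0.03, -0.57], [-0.0, -0.06, -0.57], [-0.0, -0.09, -0.56], [-0.0, -0.12, -0.56], [-0.0, -0.15, -0.55], [-0.0, -0.18, -0.54], [-0.0, -0.2, -0.53], [-0.0, -0.23, -0.52], [-0.0, -0.26, -0.51], [-0.0, -0.28, -0.49], [-0.0, -0.31, -0.48], [-0.0, -0.33, -0.46], [-0.0, -0.36, -0.44]]
```

{"api": "servo_tool", "payload": {
  "deltas": [
    [0,0.1,-0.56,0,0,0,1],
    [0,0.09,-0.56,0,0,0,1],
    [0,0.06,-0.57,0,0,0,1],
    [0,0.03,-0.57,0,0,0,1],
    [0,0,-0.57,0,0,0,1],
    [0,-0.03,-0.57,0,0,0,1],
    [0,-0.06,-0.57,0,0,0,1],
    [0,-0.09,-0.56,0,0,0,1],
    [0,0,0,0,0,0,1],
    [0,0,0,0,0,0,1]
  ]
}}

```text
time: 6.1
tcp_pos: [0.5156, -0.057, 0.0941]
tool_rot: [0.723, 0.674, 0.103, 0.109]
force: [7.2, -0.6, 3.9]
opening: 0.0141
```

```bash
cat >> h.py <<'E'
def arcplan(q1,n,r=.110):
    s=get_state(); Rc=R.from_quat(s["tool_rot"]).as_matrix(); g=s["tcp_pos"]+Rc[:,2]*arm.tcp_to_grasp
    l=g-PIV; q0=np.arctan2(l[2],l@bx); print("loc",l@bx,l@by,l[2],"q",q0,"r",np.hypot(l[2],l@bx),"F",s["force"].round(1))
    P=np.array([g]+[grip(q,-(l@by)) for q in np.linspace(q0,q1,n+1)[1:]]); print(((np.diff(P,axis=0)@Rc)*100).round(2).tolist())
E
python3 - <<'E'
from h import *
arcplan(1.0,9)
p,d=eyes.snapshot("scene"); x0,y0,x1,y1=(110,80,370,275)
cv2.imwrite(f"pics/scene2.png",cv2.resize(p[y0:y1,x0:x1,::-1],None,fx=2.5,fy=2.5,interpolation=cv2.INTER_CUBIC))
E
```

```text
loc 0.09898018212011994 -0.07503948775303852 0.051984368743915155 q 0.48360359316703166 r 0.11180094385216725 F [ 7.2 -0.6  3.9]
[[-0.0, -0.31, -0.58], [-0.0, -0.17, -0.61], [-0.0, -0.2, -0.6], [-0.0, -0.24, -0.59], [-0.0, -0.27, -0.57], [-0.0, -0.3, -0.55], [-0.0, -0.33, -0.54], [-0.0, -0.36, -0.52], [-0.0, -0.39, -0.49]]
```

View pics/scene2.png

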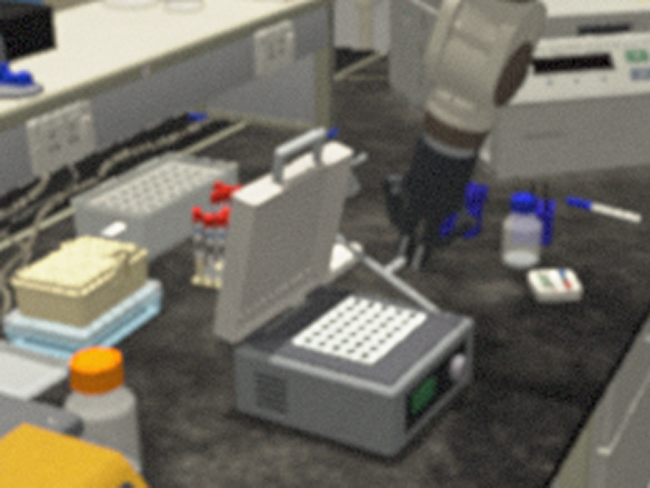

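{"api": "servo_tool", "payload": {
  "deltas": [
    [0,-0.18,-0.58,0,0,0,1],
    [0,-0.17,-0.6,0,0,0,1],
    [0,-0.2,-0.6,0,0,0,1],
    [0,-0.24,-0.59,0,0,0,1],
    [0,-0.27,-0.57,0,0,0,1],
    [0,-0.3,-0.55,0,0,0,1],
    [0,-0.33,-0.54,0,0,0,1],
    [0,-0.36,-0.52,0,0,0,1],
    [0,-0.2,-0.25,0,0,0,1],
    [0,0,0,0,0,0,1]
  ]
}}

```text
time: 6.98
tcp_pos: [0.4823, -0.0549, 0.1365]
tool_rot: [0.723, 0.674, 0.105, 0.112]
force: [9.9, -1.0, 13.9]
opening: 0.0136
```

```bash
cat >> h.py <<'E'
def rod_angle(show=None):
    """fit rod line in top depth + image"""
    p,d=eyes.snapshot("top"); W=cloud("top",d).reshape(-1,3); W=W[~np.isnan(W).any(1)]
    L=np.c_[(W-PIV)@bx,(W-PIV)@by,W[:,2]-PIV[2]]
    m=(L[:,0]>-.02)&(L[:,0]<.2)&(abs(L[:,1])<.007)&(L[:,2]>.02)&(L[:,2]<.175); a=L[m]
    rr=np.hypot(a[:,0],a[:,2]); k=(rr>.04)&(rr<.178); th=np.arctan2(a[k,2],a[k,0])
    md=np.median(th); k2=abs(th-md)<.15; print("rod n",k.sum(),"q med",md,"mean",th[k2].mean(),"line",np.polyfit(a[k,0][k2],a[k,2][k2],1))
    if show: cv2.imwrite(show,cv2.resize(p[90:300,80:400,::-1],None,fx=2.5,fy=2.5,interpolation=cv2.INTER_CUBIC))
E
python3 - <<'E'
from h import *
arcplan(1.0,3)
rod_angle("pics/top3.png")
p,d=eyes.snapshot("scene"); x0,y0,x1,y1=(110,80,370,275)
cv2.imwrite(f"pics/scene3.png",cv2.resize(p[y0:y1,x0:x1,::-1],None,fx=3,fy=3,interpolation=cv2.INTER_CUBIC))
for q in(.95,1.0,1.05): print(q,(proj("scene",tip(q))-[x0,y0])*3, (proj("top",tip(q))-[80,90])*2.5)
E
```

```text
loc 0.06540232260945773 -0.07514180808621915 0.09433120774287604 q 0.9645633025493983 r 0.11478606429763685 F [ 9.9 -1.  13.9]
[[-0.0, -0.46, 0.19], [-0.0, -0.08, -0.1], [-0.0, -0.08, -0.1]]
rod n 118 q med 0.9500535112369319 mean 0.9535722191095319 line [1.33332526 0.00420388]
0.95 [[453.59676639 234.74041191]] [[443.34799437 242.53548802]]
1.0 [[460.39661125 231.15747819]] [[442.8646854  249.86123002]]
1.05 [[467.46876481 227.96088767]] [[442.34922256 257.55901635]]
```

View pics/scene3.png

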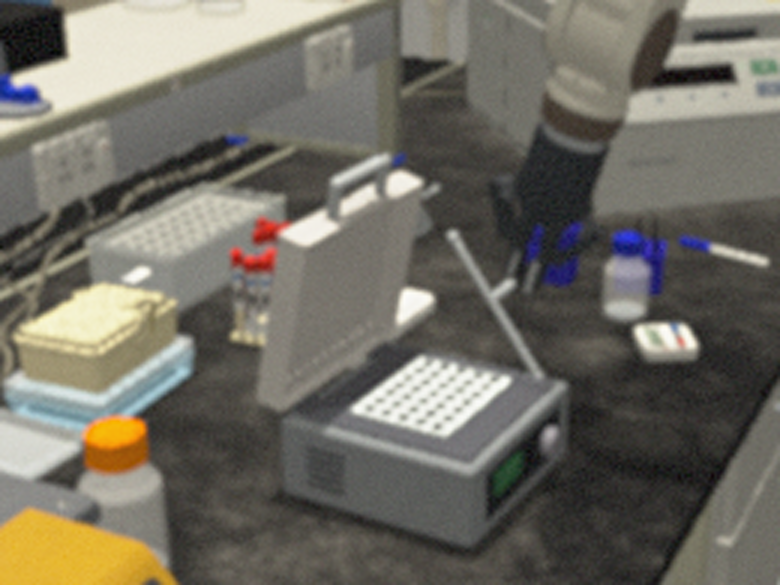

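View pics/top3.png

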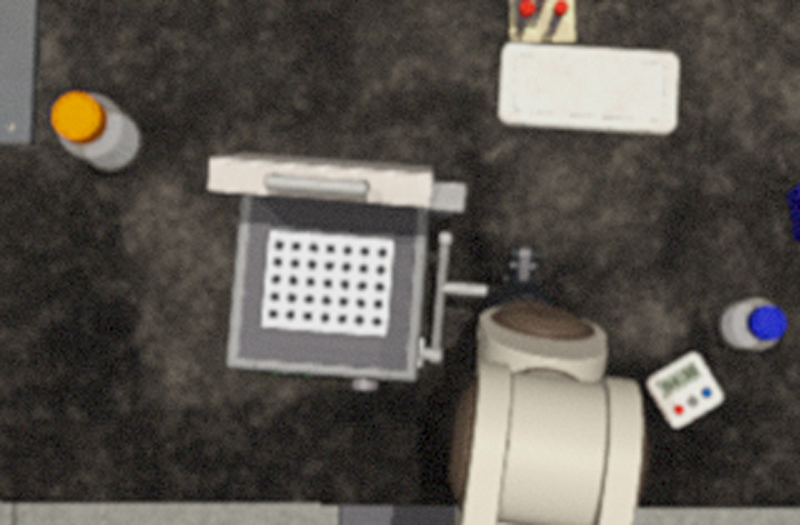

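{"api": "servo_tool", "payload": {
  "deltas": [
    [0,-0.12,-0.16,0,0,0,1],
    [0,-0.12,-0.15,0,0,0,1],
    [0,-0.12,-0.15,0,0,0,1],
    [0,-0.12,-0.15,0,0,0,1],
    [0,0,0,0,0,0,1],
    [0,0,0,0,0,0,1],
    [0,0,0,0,0,0,1],
    [0,0,0,0,0,0,1],
    [0,0,0,0,0,0,1],
    [0,0,0,0,0,0,1]
  ]
}}

```text
time: 7.92
tcp_pos: [0.4764, -0.0545, 0.141]
tool_rot: [0.723, 0.674, 0.105, 0.112]
force: [9.3, -1.8, 14.1]
opening: 0.014
```

```bash
cat >> h.py <<'E'
def look(k):
    rod_angle(f"pics/top{k}.png")
    p,d=eyes.snapshot("scene"); x0,y0,x1,y1=(110,80,370,275)
    cv2.imwrite(f"pics/scene{k}.png",cv2.resize(p[y0:y1,x0:x1,::-1],None,fx=3,fy=3,interpolation=cv2.INTER_CUBIC))
E
python3 - <<'E'
from h import *
arcplan(1.0,3); look(4)
for q in(.95,1.0,1.05): print(q,(proj("scene",tip(q))-[110,80])*3, (proj("top",tip(q))-[80,90])*2.5)
for q in(.02,.04,.065,.08): print(q, (proj("top",tip(q))-[80,90])*2.5, (proj("top",PIV)-[80,90])*2.5)
E
```

```text
loc 0.05948379863042817 -0.07512662762686562 0.09880793566256829 q 1.0288969772353935 r 0.11533139403216959 F [ 9.3 -1.8 14.1]
[[-0.0, -0.33, 0.43], [0.0, 0.07, 0.08], [0.0, 0.07, 0.08]]
rod n 110 q med 1.0145862382729223 mean 1.019576127553786 line [1.51137963 0.00571948]
0.95 [[453.59676639 234.74041191]] [[443.34799437 242.53548802]]
1.0 [[460.39661125 231.15747819]] [[442.8646854  249.86123002]]
1.05 [[467.46876481 227.96088767]] [[442.34922256 257.55901635]]
0.02 [[445.93216206 186.41729803]] [[433.30927154 354.12641206]]
0.04 [[445.99850083 186.01502928]] [[433.30927154 354.12641206]]
0.065 [[446.07486032 185.60306828]] [[433.30927154 354.12641206]]
0.08 [[446.11712617 185.40488498]] [[433.30927154 354.12641206]]
```

View pics/scene4.png

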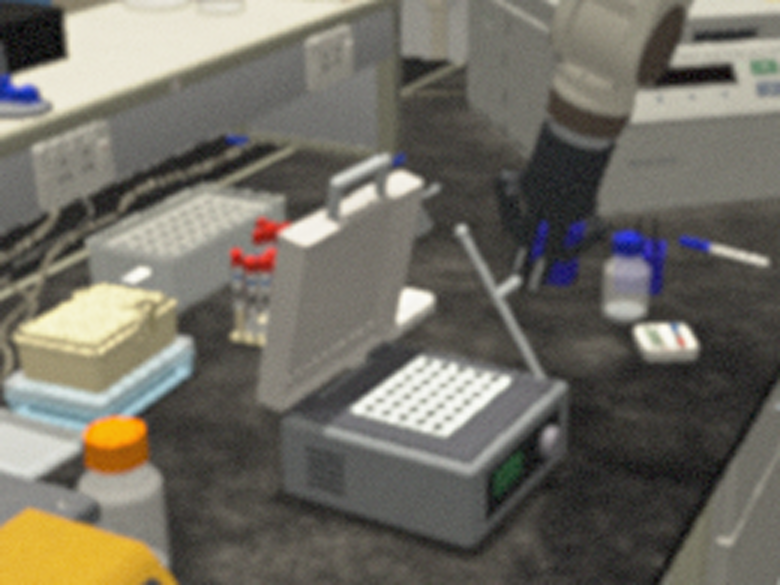

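View pics/top4.png

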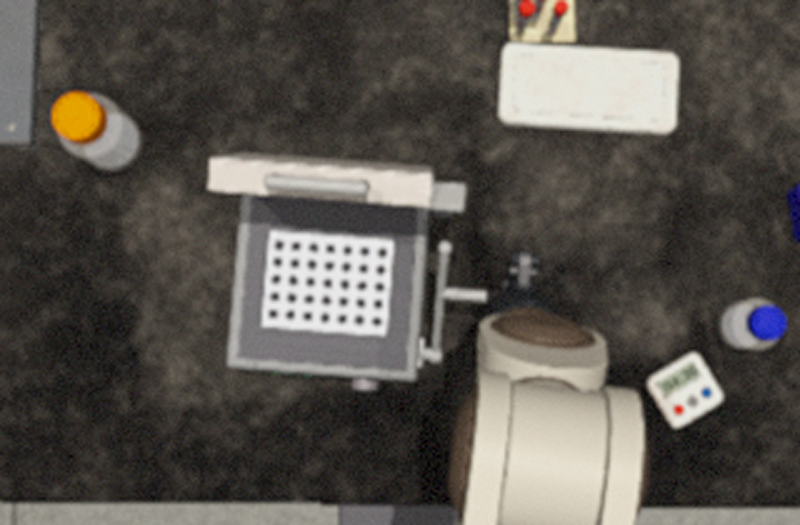

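{"api": "servo_tool", "payload": {
  "deltas": [
    [0,-0.07,-0.08,0,0,0,1],
    [0,0,0,0,0,0,1],
    [0,0,0,0,0,0,1],
    [0,0,0,0,0,0,2],
    [0,0,0,0,0,0,3],
    [0,0,0,0,0,0,4],
    [0,0,0,0,0,0,5],
    [0,0,0,0,0,0,5],
    [0,0,0,0,0,0,5],
    [0,0,0,0,0,0,5]
  ]
}}

```text
time: 8.85
tcp_pos: [0.4714, -0.0538, 0.1368]
tool_rot: [0.724, 0.674, 0.101, 0.107]
force: [-0.4, 0.1, -0.1]
opening: 0.0496
```

Run:
```python
from h import *
s=get_state();print(s["tcp_pos"],s["force"]); arcplan(1,2);look(5)
```

```text
[ 0.47137958 -0.05380535  0.13676234] [-0.35041663  0.09836157 -0.08490069]
loc 0.05467924235348418 -0.0748107756459887 0.09464736161202558 q 1.0469237148510528 r 0.10930664483218114 F [-0.4  0.1 -0.1]
[[0.0, 0.22, 0.14], [0.0, 0.17, 0.19]]
rod n 108 q med 1.025979514489376 mean 1.0281146980573477 line [1.53353642 0.00610661]
```

View pics/top5.png

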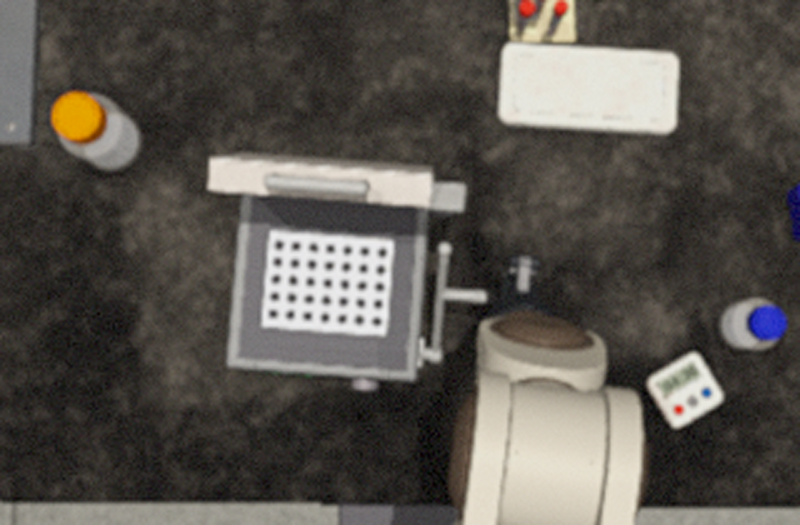

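{"api": "servo_tool", "payload": {
  "deltas": [
    [0,0,-1,0,0,0,5],
    [0,0,-2,0,0,0,5],
    [0,0,-3,0,0,0,5],
    [0,0,-3,0,0,0,5],
    [0,0,-3,0,0,0,5],
    [0,0,-3,0,0,0,5],
    [0,0,-3,0,0,0,5],
    [0,0,-3,0,0,0,5],
    [0,0,-3,0,0,0,5],
    [0,0,-2,0,0,0,5]
  ]
}}

```text
time: 9.78
tcp_pos: [0.3946, -0.0488, 0.3895]
tool_rot: [0.723, 0.674, 0.103, 0.109]
force: [0.8, -0.3, -0.5]
opening: 0.0497
```

```bash
cat >> h.py <<'E'
def L2W(x,y,z): return PIV*[1,1,0]+x*bx+y*by+z*bz
E
python3 - <<'E'
from h import *
print(get_state()["tcp_pos"]); plan(L2W(.137,.1165,.299+.08),.15,10)
rod_angle()
E
```

```text
[ 0.3945988  -0.04883176  0.38947713]
row x10: [1.918, 1.454, 0.644] [0.0151, -0.0, -0.0004] tgt tcp [0.5635 0.1318 0.3605]
rod n 109 q med 1.0228490613487335 mean 1.0287164751773703 line [1.52440674 0.00669359]
```

{"api": "servo_tool", "payload": {
  "deltas": [
    [1.92,1.45,0.64,0.015,0,0,5],
    [1.92,1.45,0.64,0.015,0,0,5],
    [1.92,1.45,0.64,0.015,0,0,5],
    [1.92,1.45,0.64,0.015,0,0,5],
    [1.92,1.45,0.64,0.015,0,0,5],
    [1.92,1.45,0.64,0.015,0,0,5],
    [1.92,1.45,0.64,0.015,0,0,5],
    [1.92,1.45,0.64,0.015,0,0,5],
    [1.92,1.45,0.64,0.015,0,0,5],
    [1.92,1.45,0.64,0.015,0,0,5]
  ]
}}

```text
time: 10.67
tcp_pos: [0.5648, 0.1328, 0.357]
tool_rot: [0.729, 0.68, 0.051, 0.053]
force: [0.3, -0.3, 1.5]
opening: 0.0498
```

Run:
```python
from h import *
print(get_state()["tcp_pos"]); plan(L2W(.137,.1165,.299),.15,8)
look(6)
```

```text
[0.56484686 0.1327708  0.35702187]
row x8: [-0.014, -0.157, 0.943] [-0.0004, -0.0001, -0.0005] tgt tcp [0.5635 0.1318 0.2805]
rod n 109 q med 1.0274823746825867 mean 1.0311524300765882 line [1.55643398 0.00555344]
```

View pics/scene6.png

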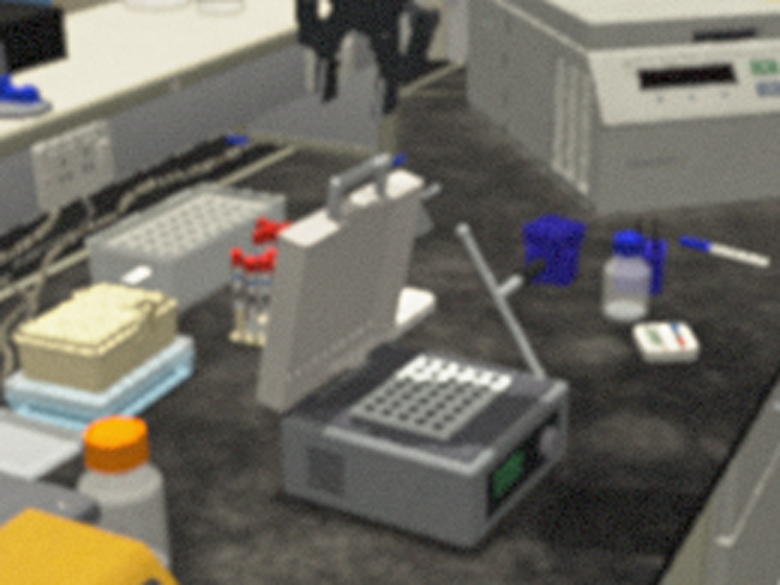

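{"api": "servo_tool", "payload": {
  "deltas": [
    [0,-0.16,0.94,0,0,0,5],
    [0,-0.16,0.94,0,0,0,5],
    [0,-0.16,0.94,0,0,0,5],
    [0,-0.16,0.94,0,0,0,5],
    [0,-0.16,0.94,0,0,0,5],
    [0,-0.16,0.94,0,0,0,5],
    [0,-0.16,0.94,0,0,0,5],
    [0,-0.16,0.94,0,0,0,5],
    [0,0,0,0,0,0,5],
    [0,0,0,0,0,0,5]
  ]
}}

```text
time: 11.6
tcp_pos: [0.5622, 0.1316, 0.281]
tool_rot: [0.73, 0.68, 0.051, 0.053]
force: [-0.2, 0.1, 1.5]
opening: 0.05
```

Run:
```python
from h import *
print(get_state()["tcp_pos"]); plan(L2W(.137,.1165,.299),.15,1); look(7)
```

```text
[0.56220333 0.13161152 0.2809976 ]
row x1: [0.031, 0.116, 0.067] [-0.0028, -0.0009, -0.0046] tgt tcp [0.5635 0.1318 0.2805]
rod n 107 q med 1.022812280146106 mean 1.0266657452747134 line [1.55594126 0.00493791]
```

View pics/scene7.png

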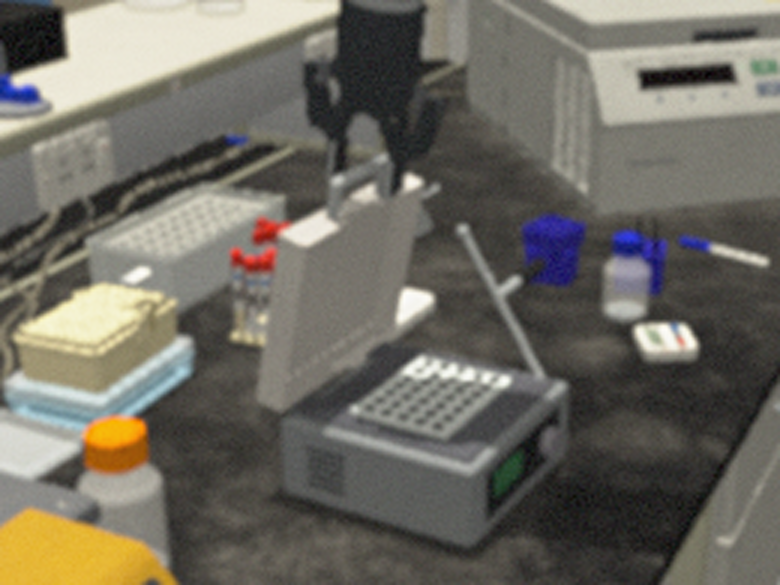

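{"api": "servo_tool", "payload": {
  "deltas": [
    [0,0.11,0,0,0,0,4],
    [0,0,0,0,0,0,3],
    [0,0,0,0,0,0,2],
    [0,0,0,0,0,0,1.5],
    [0,0,0,0,0,0,0.9],
    [0,0,0,0,0,0,0.8],
    [0,0,0,0,0,0,0.8],
    [0,0,0,0,0,0,0.8],
    [0,0,0,0,0,0,0.8],
    [0,0,0,0,0,0,0.8]
  ]
}}

```text
time: 12.53
tcp_pos: [0.5639, 0.1319, 0.281]
tool_rot: [0.73, 0.68, 0.051, 0.053]
force: [0.4, 0.2, 4.2]
opening: 0.0099
```

```bash
cat >> h.py <<'E'
RH=np.hypot(.205,.015); A0=np.arctan2(.015,.205)
def hoodplan(q1,n,t1,bias=0):
    """grasp point arc about hinge; handle angle above -x: q+A0"""
    s=get_state(); Rc=R.from_quat(s["tool_rot"]).as_matrix(); g=s["tcp_pos"]+Rc[:,2]*arm.tcp_to_grasp
    l=g-HNG; a,c=l@bx,l[2]; q0=np.arctan2(c,-a)-A0; r=np.hypot(a,c)
    print("q",q0,"r",r,"vs",RH,"y",l@by,"F",s["force"].round(1),"tau",s["wrist_torque"].round(2),"open",s["opening"])
    t0=np.arctan2(Rc[:,2]@bx,-Rc[2,2]); print("tilt",t0)
    cur=Rc,s["tcp_pos"]; dev=g-handle(q0); rows=[]
    for k in range(1,n+1):
        q=q0+(q1-q0)*k/n; t=t0+(t1-t0)*k/n; Rt=tool(t)
        pt=handle(q)+dev-Rt[:,2]*arm.tcp_to_grasp
        rows.append((cur[0].T@(pt-cur[1])*100).round(2).tolist()+[round((t1-t0)/n,4)]); cur=Rt,pt
    print(rows)
E
python3 - <<'E'
from h import *
hoodplan(1.1,9,.3)
E
```

```text
q 1.3640447652356278 r 0.20637914056927703 vs 0.20554804791094464 y -0.0008869973724369544 F [0.4 0.2 4.2] tau [-0.04 -0.07  0.09] open 0.009939756061456237
tilt 0.14781312341673267
[[-0.0, -0.57, 0.0, np.float64(0.0169)], [0.0, -0.57, 0.01, np.float64(0.0169)], [-0.0, -0.57, 0.02, np.float64(0.0169)], [0.0, -0.57, 0.02, np.float64(0.0169)], [0.0, -0.57, 0.03, np.float64(0.0169)], [-0.0, -0.57, 0.04, np.float64(0.0169)], [-0.0, -0.57, 0.05, np.float64(0.0169)], [0.0, -0.57, 0.05, np.float64(0.0169)], [0.0, -0.57, 0.06, np.float64(0.0169)]]
```

{"api": "servo_tool", "payload": {
  "deltas": [
    [0,-0.57,0,-0.017,0,0,0.8],
    [0,-0.57,0.01,-0.017,0,0,0.8],
    [0,-0.57,0.02,-0.017,0,0,0.8],
    [0,-0.57,0.02,-0.017,0,0,0.8],
    [0,-0.57,0.03,-0.017,0,0,0.8],
    [0,-0.57,0.04,-0.017,0,0,0.8],
    [0,-0.57,0.05,-0.017,0,0,0.8],
    [0,-0.57,0.05,-0.017,0,0,0.8],
    [0,0,0,0,0,0,0.8],
    [0,0,0,0,0,0,0.8]
  ]
}}

```text
time: 13.37
tcp_pos: [0.5193, 0.1349, 0.2695]
tool_rot: [0.724, 0.675, 0.097, 0.103]
force: [-3.9, -1.7, 6.2]
opening: 0.0097
```

Run:
```python
from h import *
hoodplan(1.02,8,.35);look(8)
```

```text
q 1.1275315483999855 r 0.20644244357301156 vs 0.20554804791094464 y -0.0008620765298351259 F [-3.9 -1.7  6.2] tau [-0.4   0.53 -0.08] open 0.00967761042258186
tilt 0.28289626541706003
[[-0.0, -0.26, 0.03, np.float64(0.0084)], [0.0, -0.26, 0.03, np.float64(0.0084)], [-0.0, -0.26, 0.03, np.float64(0.0084)], [0.0, -0.26, 0.03, np.float64(0.0084)], [-0.0, -0.26, 0.03, np.float64(0.0084)], [0.0, -0.26, 0.03, np.float64(0.0084)], [0.0, -0.26, 0.03, np.float64(0.0084)], [-0.0, -0.26, 0.04, np.float64(0.0084)]]
rod n 109 q med 1.0228624753400526 mean 1.0276151453417812 line [1.53789633 0.00584806]
```

View pics/scene8.png

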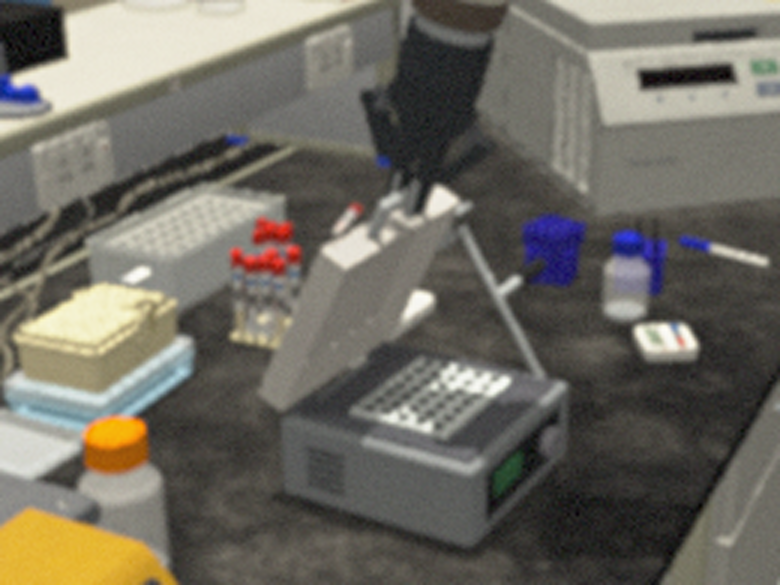

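View pics/top8.png

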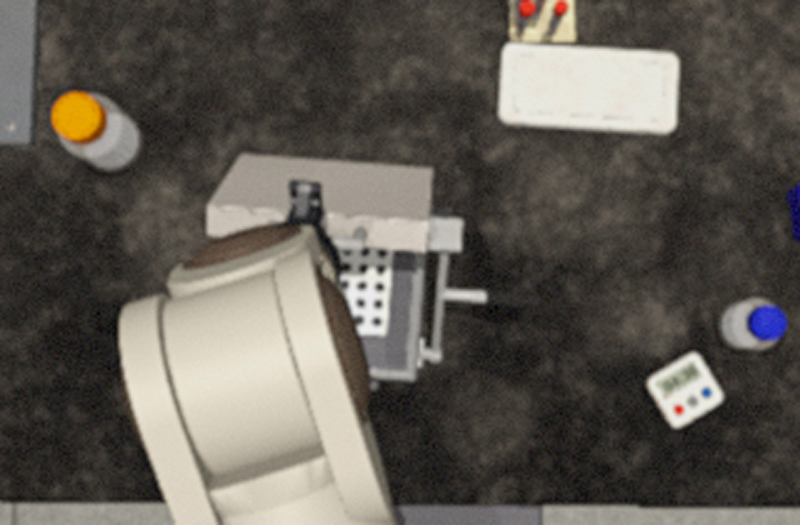

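{"api": "servo_tool", "payload": {
  "deltas": [
    [0,-0.26,0.03,-0.008,0,0,0.8],
    [0,-0.26,0.03,-0.008,0,0,0.8],
    [0,-0.26,0.03,-0.008,0,0,0.8],
    [0,-0.26,0.03,-0.008,0,0,0.8],
    [0,-0.26,0.03,-0.008,0,0,0.8],
    [0,-0.26,0.03,-0.008,0,0,0.8],
    [0,-0.26,0.03,-0.008,0,0,0.8],
    [0,-0.26,0.04,-0.008,0,0,0.8],
    [0,0,0,0,0,0,0.8],
    [0,0,0,0,0,0,0.8]
  ]
}}

```text
time: 14.3
tcp_pos: [0.5011, 0.1361, 0.261]
tool_rot: [0.721, 0.671, 0.118, 0.126]
force: [-3.7, -2.7, 6.4]
opening: 0.0101
```

Run:
```python
from h import *
hoodplan(.985,4,.36);look(9)
```

```text
q 1.0240274845164337 r 0.20631704962514133 vs 0.20554804791094464 y -0.0008566311978331805 F [-3.7 -2.7  6.4] tau [-0.6   0.23 -0.13] open 0.010061347775446814
tilt 0.34729048087891345
[[-0.0, -0.19, 0.03, np.float64(0.0032)], [-0.0, -0.19, 0.03, np.float64(0.0032)], [-0.0, -0.19, 0.03, np.float64(0.0032)], [0.0, -0.19, 0.03, np.float64(0.0032)]]
rod n 95 q med 1.0296856099117346 mean 1.030386333292456 line [1.54229213 0.00585227]
```

View pics/scene9.png

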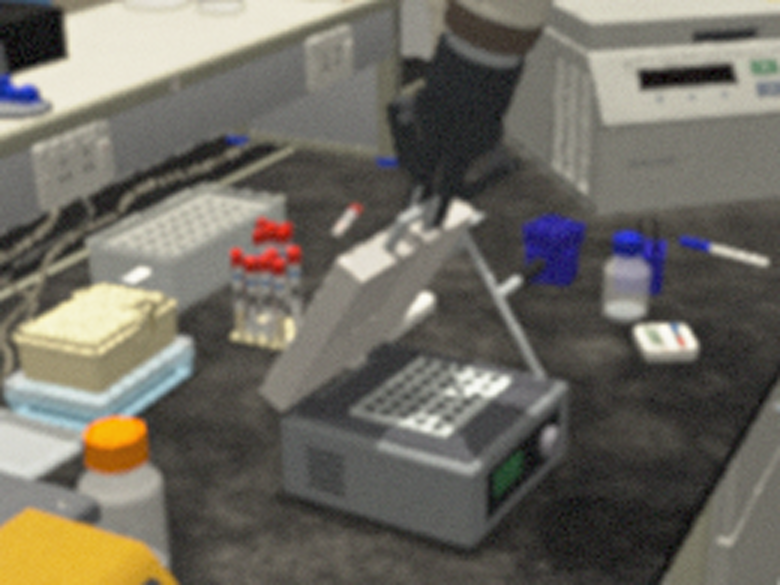

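{"api": "servo_tool", "payload": {
  "deltas": [
    [0,-0.1,0.02,0,0,0,0.8],
    [0,-0.1,0.02,0,0,0,0.8],
    [0,-0.1,0.02,0,0,0,0.8],
    [0,-0.1,0.02,0,0,0,0.8],
    [0,-0.1,0.02,0,0,0,0.8],
    [0,-0.1,0.02,0,0,0,0.8],
    [0,-0.1,0.02,0,0,0,0.8],
    [0,0,0,0,0,0,0.8],
    [0,0,0,0,0,0,0.8],
    [0,0,0,0,0,0,0.8]
  ]
}}

```text
time: 15.23
tcp_pos: [0.4954, 0.1365, 0.2579]
tool_rot: [0.721, 0.671, 0.119, 0.126]
force: [-4.2, -3.2, 7.7]
opening: 0.01
```

Run:
```python
from h import *
hoodplan(.98,4,.36);look(10)
```

```text
q 0.9924056473045858 r 0.20620533485721132 vs 0.20554804791094464 y -0.0008442445672328981 F [-4.2 -3.2  7.7] tau [-0.69 -0.05 -0.2 ] open 0.010008392108985097
tilt 0.34819694952127744
[[0.0, -0.06, 0.01, np.float64(0.003)], [-0.0, -0.06, 0.01, np.float64(0.003)], [-0.0, -0.06, 0.01, np.float64(0.003)], [0.0, -0.06, 0.01, np.float64(0.003)]]
rod n 88 q med 1.029911510224716 mean 1.0308522553563662 line [1.55246666 0.00514275]
```

View pics/top10.png

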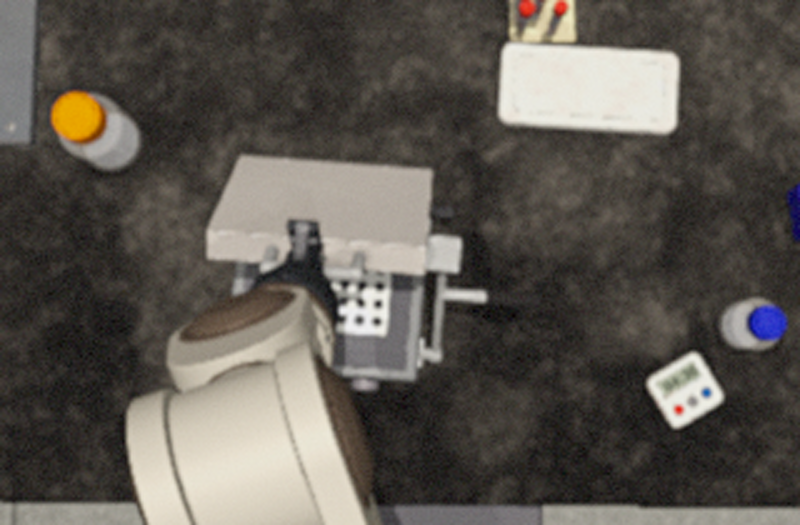

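{"api": "servo_tool", "payload": {
  "deltas": [
    [0,-0.06,0.01,0,0,0,0.8],
    [0,-0.06,0.01,0,0,0,0.8],
    [0,-0.06,0.01,0,0,0,0.8],
    [0,-0.06,0.01,0,0,0,0.8],
    [0,-0.04,0.01,0,0,0,0.8],
    [0,0,0,0,0,0,0.8],
    [0,0,0,0,0,0,0.8],
    [0,0,0,0,0,0,0.8],
    [0,0,0,0,0,0,0.8],
    [0,0,0,0,0,0,0.8]
  ]
}}

```text
time: 16.17
tcp_pos: [0.4932, 0.1367, 0.2561]
tool_rot: [0.721, 0.671, 0.119, 0.126]
force: [0.6, -3.5, 5.9]
opening: 0.0098
```

Run:
```python
from h import *
hoodplan(.975,4,.36);look(11)
```

```text
q 0.9788258031068485 r 0.20576032227170893 vs 0.20554804791094464 y -0.0007988195215411814 F [ 0.6 -3.5  5.9] tau [-0.68 -0.38 -0.12] open 0.009793346171129702
tilt 0.3483219895304225
[[0.0, -0.01, 0.0, np.float64(0.0029)], [0.0, -0.01, 0.0, np.float64(0.0029)], [0.0, -0.01, 0.0, np.float64(0.0029)], [-0.0, -0.01, 0.0, np.float64(0.0029)]]
rod n 85 q med 1.032507853559802 mean 1.036846667437522 line [1.60572061 0.00370754]
```

View pics/scene11.png

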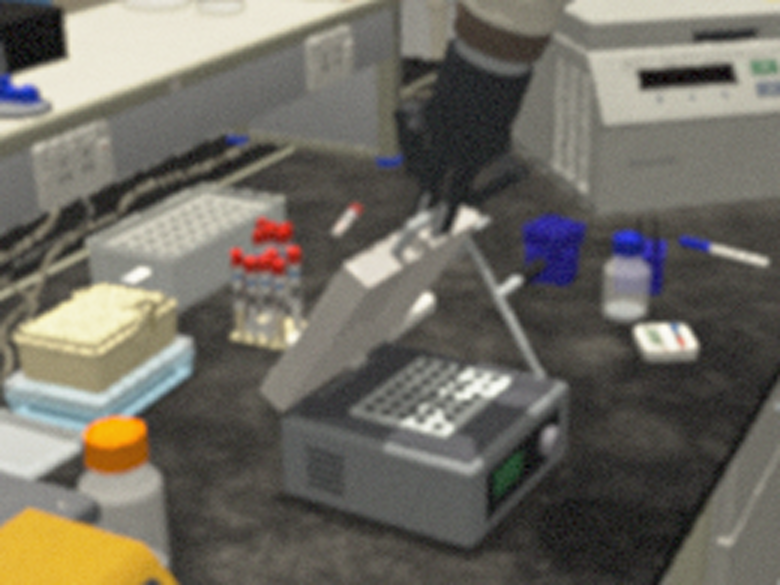

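{"api": "servo_tool", "payload": {
  "deltas": [
    [0,-0.06,0.01,0,0,0,0.8],
    [0,-0.06,0.01,0,0,0,0.8],
    [0,0,0,0,0,0,0.8],
    [0,0,0,0,0,0,0.8],
    [0,0,0,0,0,0,0.8],
    [0,0,0,0,0,0,0.8],
    [0,0,0,0,0,0,0.8],
    [0,0,0,0,0,0,0.8],
    [0,0,0,0,0,0,0.8],
    [0,0,0,0,0,0,0.8]
  ]
}}

```text
time: 17.1
tcp_pos: [0.4928, 0.1367, 0.2558]
tool_rot: [0.721, 0.671, 0.119, 0.127]
force: [5.0, -4.4, 6.3]
opening: 0.0096
```

Run:
```python
from h import *
hoodplan(.975,4,.36);rod_angle()
```

```text
q 0.9764089388600069 r 0.2057506548423803 vs 0.20554804791094464 y -0.0008018385777588883 F [ 5.  -4.4  6.3] tau [-0.76 -1.17 -0.15] open 0.00962541446288167
tilt 0.3498580216295507
[[0.0, -0.0, 0.0, np.float64(0.0025)], [0.0, -0.0, 0.0, np.float64(0.0025)], [-0.0, -0.0, 0.0, np.float64(0.0025)], [0.0, -0.0, 0.0, np.float64(0.0025)]]
rod n 82 q med 1.030990651163716 mean 1.0336519846441432 line [1.58347002 0.00420806]
```

{"api": "servo_tool", "payload": {
  "deltas": [
    [0,0.08,0,0,0,0,0.8],
    [0,0,0,0,0,0,0.8],
    [0,0,0,0,0,0,1.3],
    [0,0,0,0,0,0,1.6],
    [0,0,0,0,0,0,2],
    [0,0,0,0,0,0,2.5],
    [0,0,0,0,0,0,3],
    [0,0,0,0,0,0,3.5],
    [0,0,0,0,0,0,3.5],
    [0,0,0,0,0,0,3.5]
  ]
}}

```text
time: 17.98
tcp_pos: [0.4919, 0.137, 0.2549]
tool_rot: [0.721, 0.672, 0.118, 0.126]
force: [-0.4, -0.5, -0.5]
opening: 0.035
```

Run:
```python
from h import *
hoodplan(.975,1,.36);look(12)
```

```text
q 0.9707751188391825 r 0.2053621198407048 vs 0.20554804791094464 y -0.0005431716958933988 F [-0.4 -0.5 -0.5] tau [-0.02  0.29  0.01] open 0.034995431182194225
tilt 0.3469580967112175
[[0.0, 0.11, -0.02, np.float64(0.013)]]
rod n 83 q med 1.0350499048747284 mean 1.0362937820781217 line [1.56610822 0.00552582]
```

View pics/scene12.png

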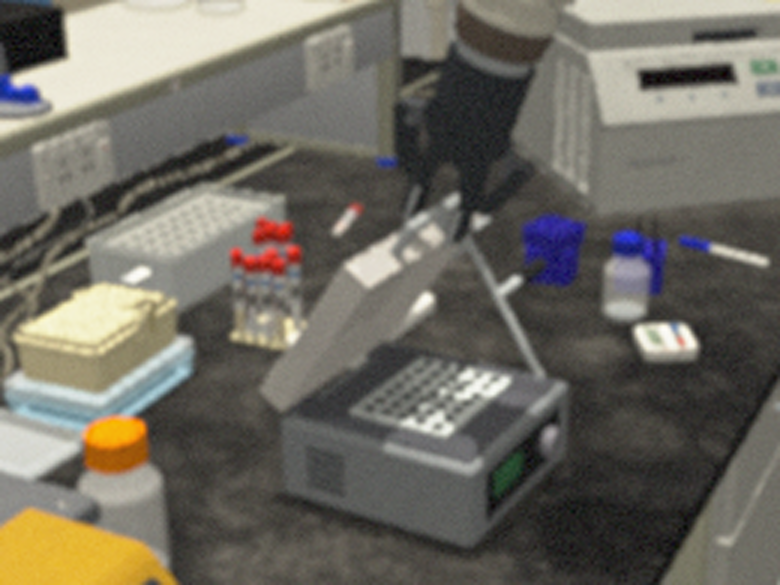

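{"api": "servo_tool", "payload": {
  "deltas": [
    [0,0,-0.5,0,0,0,3.5],
    [0,0,-0.5,0,0,0,3.5],
    [0,0,-0.8,0,0,0,3.5],
    [0,0,-1,0,0,0,3.5],
    [0,0,-1.5,0,0,0,3.5],
    [0,0,-2,0,0,0,3.5],
    [0,0,-2,0,0,0,3.5],
    [0,0,-2,0,0,0,3.5],
    [0,0,-2,0,0,0,3.5],
    [0,0,-2,0,0,0,3.5]
  ]
}}

```text
time: 18.92
tcp_pos: [0.4427, 0.1402, 0.3916]
tool_rot: [0.72, 0.671, 0.119, 0.126]
force: [0.1, -0.4, 0.2]
opening: 0.0349
```

Run:
```python
from h import *
look(13);s=get_state();print(s["tcp_pos"],s["force"])
```

```text
rod n 84 q med 1.0344643714413588 mean 1.0365003777766109 line [1.55449854 0.00590466]
[0.44300922 0.14041401 0.3939473 ] [ 0.7366542  -0.11661158  0.29618193]
```

View pics/scene13.png

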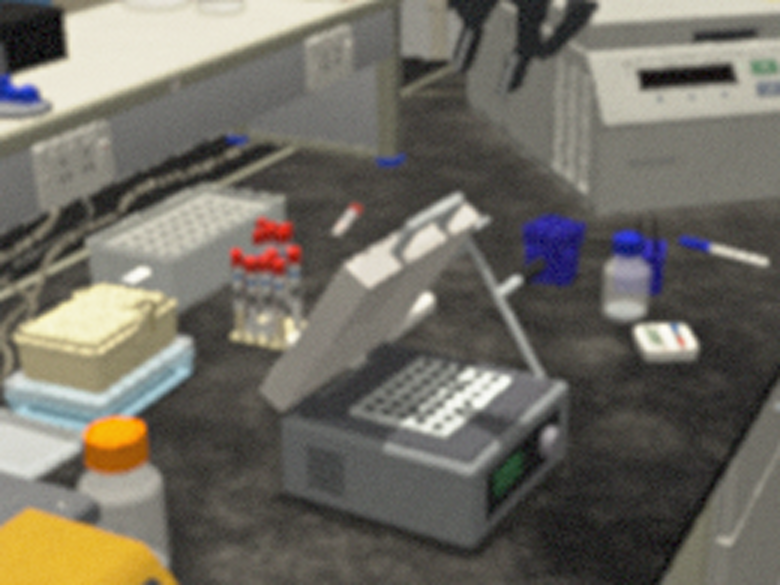

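View pics/top13.png

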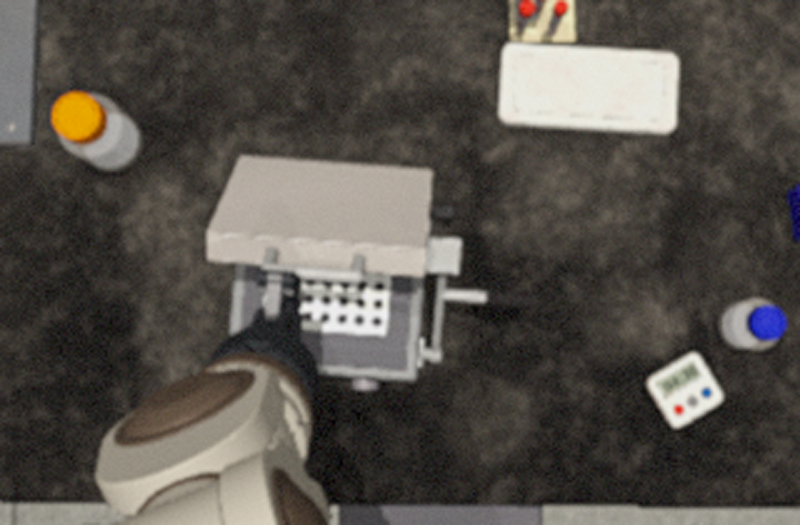

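{"api": "servo_tool", "payload": {
  "deltas": [
    [0,0,-1,0,0,0,3.5],
    [0,0,0,0,0,0,3.5],
    [0,0,0,0,0,0,3.5],
    [0,0,0,0,0,0,3.5],
    [0,0,0,0,0,0,3.5],
    [0,0,0,0,0,0,3.5],
    [0,0,0,0,0,0,3.5],
    [0,0,0,0,0,0,3.5],
    [0,0,0,0,0,0,3.5],
    [0,0,0,0,0,0,3.5]
  ]
}}

```text
time: 19.85
tcp_pos: [0.4401, 0.1404, 0.3988]
tool_rot: [0.721, 0.672, 0.118, 0.126]
force: [0.2, 0.2, 0.0]
opening: 0.0353
```

Run:
```python
from h import *
rod_angle(); p,d=eyes.snapshot("top"); W=cloud("top",d).reshape(-1,3); W=W[~np.isnan(W).any(1)]
l=W-HNG; a=np.c_[l@bx,l@by,l[:,2]]
m=(a[:,0]>-.075)&(a[:,0]<-.0)&(abs(a[:,1])<.08)&(a[:,2]>.03)&(a[:,2]<.2); b=a[m]
k=np.polyfit(b[:,0],b[:,2],1); r=b[:,2]-np.polyval(k,b[:,0]); k=np.polyfit(b[abs(r)<.006,0],b[abs(r)<.006,2],1); print("hood q",np.arctan(-k[0]),m.sum())
p2,d2=eyes.snapshot("scene"); x=p2[80:275,110:370]; o=cv2.resize(cv2.imread("pics/scene13.png"),(260,195),interpolation=cv2.INTER_AREA)[:,:,::-1]
print("diff hood region",np.abs(x[60:160,80:200].astype(int)-o[60:160,80:200]).mean())
if abs(np.arctan(-k[0])-.98)<.06: print(arm.job_done())
```

```text
rod n 85 q med 1.0320293114197463 mean 1.0359065075691019 line [1.55950248 0.00559346]
hood q 0.9709154701919516 1740
diff hood region 2.7640833333333332
the job is handed in; nothing more can be done
None
```

The hood is resting on the prop rod and the job is handed in, about 20 s into the 54 s allowed. I swung the rod up by its grip until it stood at about 1.0 rad. I then lowered the hood by its handle until the socket met the rod's tip, released it and backed the arm clear.

- **Hood:** Before I let go, pushing about 1 mm further met resistance at about 0.977 rad. With the arm clear, depth gave 0.971 rad against the expected 0.98. The hood had not moved in the pictures after about 1 s.
- **Rod:** The last readings were 1.00 rad from the fitted slope and about 1.00 rad from the median angle, after taking off an estimated 0.03 for seeing the rod's top surface. An earlier check of the tip's pixel position disagreed slightly: 0.98 from the top camera and 1.00 from the scene camera. Both are inside the ±0.05 catch.
- **Rest of the scene:** The bottles and the timer look undisturbed in the last pictures. The measured wrist force stayed under about 20 N at every reading, and was about 0 N after release.

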